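# Pin the swivel stand and open the safety cap of the disinfectant bottle

### The job

Lock the swivel stand on the reception desk by putting the loose pin from its rest down through the tongue into the stand's arm until its collar sits on the tongue, and leave it there. Then open the disinfectant bottle: press its safety cap down, turn it anticlockwise (seen from above) about a quarter turn while it is down, and lift it straight off. Finish while still gripping the cap, holding it level and still straight above the bottle's mouth with its lower rim about 7 cm over the mouth; do not shift the wax pot, the card stack or the sticky notes.

Things in the scene. Friction and masses are not known exactly. Their poses are not given: they have to be found in the camera images.
- lock_pin: Loose steel pin, upright in the hole of its rest at the start. Origin at the centre of the underside of its collar (26 mm dia, 5 mm thick), z up. Below: shank 10 mm dia, 23 mm long, the last 5 mm tapering to 6 mm. Above the collar: black round handle 18 mm dia from z = 5 to 48 mm; grip it anywhere, from above. 40 to 80 g.
- pin_rest: Fixed black block 50 x 50 x 28 mm on the desk with a 15 mm through hole at its centre; origin at the centre of its underside. The pin's collar sits on its top.
- stand: Fixed aluminium foot of the swivel stand: disc 110 mm dia, 16 mm thick, with a 40 mm wide arm that runs along its +y out to 145 mm. Origin on the swivel axis at the desk. The arm has a 15 mm vertical through hole 125 mm from the axis along +y.
- swivel (a joint): Angle (rad, anticlockwise positive from above) of the steel swivel plate that carries the clamped bottle on the stand; it turns easily (0.01 N m friction), so unpinned it just turns along with the cap. At 0 the plate's tongue lies exactly over the stand's arm and the two holes line up; it starts within 0.012 rad of that.
- tongue_hole (a point): Centre of the 15 mm through hole in the swivel plate's tongue, at the tongue's upper face, 25 mm above the desk, 125 mm from the swivel axis. Tongue 34 mm wide, 8 mm thick; the arm with the second hole lies 1 mm below it. When the pin is home its collar rests on the tongue, so the pin's origin is at this point.
- mouth (a point): Centre of the bottle's mouth (top of the neck's lugs), on the swivel axis, 151 mm above the desk; z up. White bottle, body 76 mm dia; its shoulder ends 119 mm above the desk and the neck is 31 mm dia, 41 mm across the lugs.
- cap: White ribbed cap, 50 mm dia, 40 mm high, 30 to 55 g; its top 14 mm is solid: grip there. Origin: centre of its lower rim, z up; locked, the rim is 131 mm above the desk. Two inner lugs hook under the neck's. A spring pushes it up (6 N). Press 3 mm or more (8 N; bottoms at 6 mm, 10 N), turn anticlockwise 45 to 130 degrees (clockwise is blocked), lift off; turned free it rises 2 mm by itself.
- seal (a joint): How far the spring seal in the bottle's mouth is pressed in (m): about 0.002 with the cap locked, 0.005 or more when the cap is pressed far enough to turn, 0.008 bottomed, 0 with the cap off.
- wax_pot: Bystander: round pot 91 mm dia, 44 mm high; origin at the centre of its underside.
- card_stack: Bystander: stack of cards 55 x 89 x 17 mm; origin at the centre of its underside.
- sticky_notes: Bystander: pad 77 x 77 x 15 mm; origin at the centre of its underside.

How it is judged:
By the outcome, as a careful person would: the job done as asked, in the order asked, and still so for the second after the job is handed in, while the arm keeps its last pose, push and grip.
It also fails if it takes over 51 s, if anything falls off the work surface, if the arm or the gripper's body presses on something with over 40 N, if the wrist force passes 120 N, or if a joint passes its speed limit or range.

### The arm

A 7-joint arm with a two-finger parallel gripper is mounted at the origin on a cart in front of the work surface, level with it; the furniture and walls round the work are solid. World frame = base frame: x ahead of the robot, y to its left, z up, the work surface at z = 0. Lengths are in m, angles in rad, forces in N, time in s.
With the tool pointing down it reaches from about 0.425 to 0.875 m from the base axis. Payload 4.7 kg.
Tool frame: the origin (TCP) lies between the finger pads; the fingertips stand 14 mm ahead of it and the grasp point (between the pads) lies 5 mm behind it; z points along the fingers, y is the line along which they close (so a half turn about z gives the same grasp; the last joint's range is limited). The gripper opens to 87 mm and grips with 3 to 60 N. Pads are 19 mm wide; open, the fingers measure 117 mm over their backs; the gripper's body (75 mm by 190 mm) begins 51 mm behind the grasp point.
Start: joints at [-1.168, 0.321, -0.07, 1.45, 0.023, 1.371, -0.057], TCP at [0.246, 0.601, 0.237] pointing down, gripper open.
Joint ranges: [-2.86, 2.86], [-0.3, 2.09], [-1.38, 1.24], [0.06, 2.45], [-1.56, 4.7], [0.09, 2.05], [-2.69, 2.69]. Speed limits (rad/s): [2.57, 2.57, 3.14, 3.14, 3.14, 3.14, 3.14].

### API

Orientations are given as a rotation vector (axis times angle).
In Python, from bench import ctrl gives the robot as it stands.
- The arm moves only by the tool step_arm, never from a script. Its argument "commands" is a list of rows, each an object with "travel": the shift along the tool's x, y, z in m, a list of three; "turn": the turn, a rotation vector about the tool's x, y, z in degrees, a list of three. A call has 1 to 5 rows; each row is the pose to reach, as a shift and turn from the pose commanded when the call began, along the tool's axes at that moment; what a row does not reach only later rows make up. A row lasts 1/10 s, in which the tool goes at most 50 mm and 8.59 degrees, less where a joint would pass 70% of its speed; a pose out of reach is approached as far as the arm can. A call with a gripper value outside its range is refused whole. "gripper" is the opening, from 0 (shut) to 1 (fully open), set as the call begins (left out, the last holds). The fingers move at their own pace and stop on an object; "force" is the grip in N (left out, the last holds). Time passes only in rows, so rows that repeat a pose let the fingers close. It gives the time, the measured TCP pose, the force, the opening and the grip force at its end, in the units of the state.
- ctrl.get_state(): the state, without advancing time (a new reading comes with each control period).
- ctrl.get_image(name): name is "scene" or "top"; returns the picture (420x560x3 uint8, red, green, blue); there is no depth.
- ctrl.camera_model(name): a dict with "fx", "fy", "cx", "cy" (pixels), "R" (3x3) and "t" (3): a world point X has camera coordinates R X + t. Camera axes: x right, y down, z forward; pixel columns grow to the right and rows downward; lengths in m; the calibration is good to about 2 mm. A picture is of the moment at which its call begins. camera_model takes no time and is no camera call.
- ctrl.close_job(): hands the job in; it is judged then, once.
The state is a dict: "time": time; "joint_positions": joint angles; "qd": joint speeds; "joint_torque": joint torques, N m; "position": TCP position; "tool_rot": TCP orientation; "ft_force": force on the tool from outside, world axes, zero at the start; "torque": the same for the moment, N m; "grip_width": opening from 0.0 (shut) to 1.0 (fully open); "grip_force": force on a finger pad.
Only numpy, scipy, OpenCV 4.12 (cv2) and the standard library are available. Lean on these libraries where they do the work, as an engineer would, in place of code of your own. Each camera call takes 0.05 s, during which the arm holds its last target. There are 200 camera calls.

## Working session

There is one attempt and no reset: what is moved stays moved. The work goes in short steps, Python scripts to look and compute and a tool call to move; the robot and the scene stay as the last step left them, time stands still between calls to the robot, and variables do not carry over. Pictures are saved under pics/ and viewed, at most 10 in all, crops included, and the job is handed in when it is done.

Besides the shell and the picture viewer there is one more tool, called after "Call:" as name(argument=value, ...) on one line, values as JSON. step_arm: Moves the arm, as the interface text tells. Its arguments: {"type":"object","properties":{"commands":{"type":"array"},"gripper":{"type":"number"},"force":{"type":"number"}},"required":["commands"]}

```bash
mkdir -p pics
python3 - <<'E'
from bench import ctrl
import cv2
for n in("scene","top"):
    cv2.imwrite(f"pics/{n}0.png",ctrl.get_image(n)[:,:,::-1])
    m=ctrl.camera_model(n);print(m)
s=ctrl.get_state();print(s)
E
```

```text
{'fx': 442.69178868837736, 'fy': 442.69178868837736, 'cx': 282.90514661179697, 'cy': 205.94215405795248, 'R': array([[ 0.83598083, -0.54868506,  0.00898655],
       [-0.36571436, -0.56926519, -0.73633563],
       [ 0.40913209,  0.61227596, -0.67655679]]), 't': array([-0.36472248,  0.38199183,  0.57094499])}
{'fx': 411.0745702605561, 'fy': 411.0745702605561, 'cx': 281.20653085528096, 'cy': 203.3390144012841, 'R': array([[ 0.01493079, -0.99984165, -0.00968181],
       [-0.99424581, -0.01381859, -0.10622766],
       [ 0.10607705,  0.01121216, -0.9942947 ]]), 't': array([0.1771316 , 0.55259962, 0.8984766 ])}
{'time': 0.1, 'joint_positions': array([-1.16790675,  0.32175114, -0.07007913,  1.4515264 ,  0.02260983,
        1.37080376, -0.0568567 ]), 'qd': array([ 0.00070101, -0.0015408 ,  0.00019778, -0.00303377,  0.00065026,
        0.0023018 , -0.00130186]), 'joint_torque': array([ 5.62191497e-05, -4.92569947e+01, -4.05807188e-01, -3.13399994e+01,
       -6.42835326e-02,  3.94646998e-02,  7.00328542e-05]), 'position': array([0.24626964, 0.60104234, 0.23558271]), 'tool_rot': array([-6.06722537e-01, -3.08221695e+00,  2.64943875e-03]), 'ft_force': array([ 0.0589673 , -0.84408986,  0.74699494]), 'torque': array([ 0.01163021, -0.02207468,  0.01694165]), 'grip_force': 0.0, 'grip_width': 0.9995404192844657}
```

View pics/scene0.png

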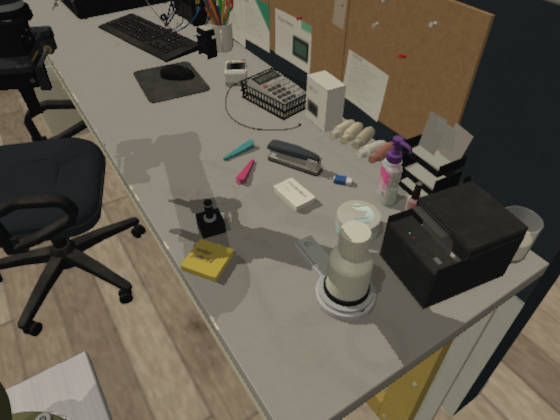

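View pics/top0.png

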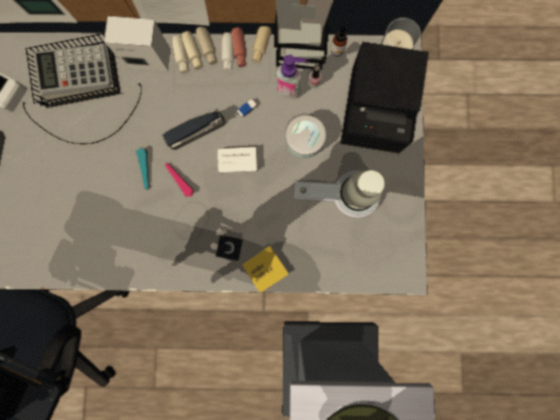

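The scene view shows the pin in its rest at about (210,215), the yellow notes at (207,260) and the bottle on its stand at (347,270), with the tongue running up-left to (305,243). In the top view the pin is at about (229,247), the tongue hole near (303,190), the cap at (370,183), the pot at (306,135), the cards at (237,160) and the notes at (265,270).

Run:
```python
import cv2
a=cv2.imread("pics/top0.png")[140:300,200:400];b=cv2.imread("pics/scene0.png")[190:320,180:390]
cv2.imwrite("pics/topc.png",cv2.resize(cv2.convertScaleAbs(a,alpha=1.5),None,fx=3.7,fy=3.7,interpolation=cv2.INTER_CUBIC))
cv2.imwrite("pics/scenec.png",cv2.resize(cv2.convertScaleAbs(b,alpha=1.5),None,fx=3.7,fy=3.7,interpolation=cv2.INTER_CUBIC))
```

```text
(no output)
```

View pics/topc.png

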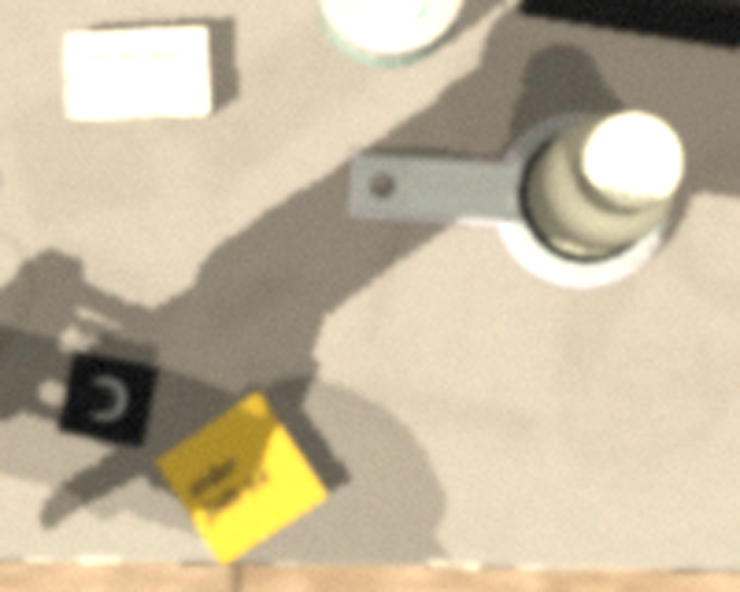

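View pics/scenec.png

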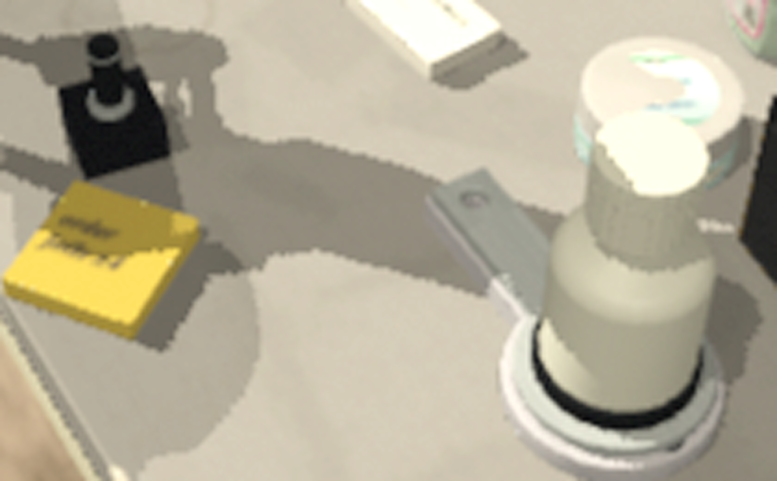

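```bash
cat > h.py <<'E'
import numpy as np,cv2
from bench import ctrl
def ray(n,p):
    m=ctrl.camera_model(n);R,t=np.array(m["R"]),np.array(m["t"])
    d=R.T@np.array([(p[0]-m["cx"])/m["fx"],(p[1]-m["cy"])/m["fy"],1]);return -R.T@t,d/np.linalg.norm(d)
def onz(n,p,z):
    c,d=ray(n,p);return c+d*(z-c[2])/d[2]
def tri(ps):
    A=0;b=0
    for n,p in ps.items():
        c,d=ray(n,p);P=np.eye(3)-np.outer(d,d);A=A+P;b=b+P@c
    return np.linalg.solve(A,b)
def proj(n,X):
    m=ctrl.camera_model(n);q=np.array(m["R"])@X+np.array(m["t"]);return m["fx"]*q[0]/q[2]+m["cx"],m["fy"]*q[1]/q[2]+m["cy"]
def blob(img,mask,near):
    k,l,s,c=cv2.connectedComponentsWithStats(mask.astype(np.uint8))
    i=min(range(1,k),key=lambda i:np.hypot(*(c[i]-near))-min(s[i,4],20)*.2);return c[i],s[i]
E
python3 - <<'E'
from h import *
np.set_printoptions(precision=4,suppress=True)
full=lambda c,o:(o[0]+(c[0]+.5)/3.7-.5,o[1]+(c[1]+.5)/3.7-.5)
T=lambda *c:full(c,(200,140));S=lambda *c:full(c,(180,190))
hole=dict(top=T(382,186),scene=S(474,199));cap=dict(top=T(632,159),scene=S(651,152))
print("hole",*[onz(n,p,.025) for n,p in hole.items()],tri(hole))
print("capguess",*[onz(n,p,.171) for n,p in cap.items()],tri(cap))
print("pin",onz("scene",S(103,46),.076),"collar",onz("top",T(108,399),.033),onz("scene",S(111,103),.031))
print("rest top corners T",*[onz("top",T(*c),.028)[:2] for c in((73,352),(158,366),(145,445),(60,430))])
for n in("top","scene"):
    im=cv2.imread(f"pics/{n}0.png");g=im.min(2)
    c,s=blob(im,g>150,cap[n]);print(n,"cap",c,s,onz(n,c,.171))
    u,v=map(int,hole[n]);w=im[v-5:v+7,u-6:u+8].sum(2)//3;print(w)
p=onz("top",(366,193),.016)
print("pot",onz("top",(306,137),.044),"cards",onz("top",(237,160),.017),"notes",onz("top",(265,270),.015))
E
```

```text
hole [0.582  0.1362 0.025 ] [0.5828 0.1342 0.025 ] [0.583  0.1357 0.0233]
capguess [0.5774 0.0126 0.171 ] [0.578  0.0099 0.171 ] [0.5786 0.0117 0.169 ]
pin [0.45   0.2972 0.076 ] collar [0.4491 0.3004 0.033 ] [0.4507 0.2994 0.031 ]
rest top corners T [0.4772 0.3232] [0.4695 0.2712] [0.4218 0.2779] [0.43   0.3296]
top cap [370.9668 181.9248] [358 171  26  22 452] [0.5788 0.0116 0.171 ]
[[109 109 108 106 107 106 110 104 108 105 110 106 106 105]
 [106 109 108 108 106 108 108 107 107 107 107 107 108 109]
 [110 111 111 110 107 102  98  96 100 105 106 110 109 105]
 [110 110 110 108 102  96  92  87  87  94 100 106 109 108]
 [112 111 110 104  94  86  83  82  79  81  93 104 109 112]
 [111 111 112 102  92  83  82  79  74  74  87 103 111 110]
 [112 113 109 100  85  77  73  72  68  69  86 104 110 113]
 [110 111 109 104  85  75  70  66  68  75  90 105 111 110]
 [114 109 111 105  94  85  74  69  76  85  99 106 110 109]
 [113 113 111 108 104  97  90  88  91  98 106 110 112 110]
 [113 112 112 110 110 105 101 103 104 107 109 112 107 110]
 [110 110 111 110 112 109 109 110 110 111 111 111 111 109]]
sce
[... 165 characters left out ...]
101 101 101 101 105 116]
 [102 103 103 105 105 105 105 106 107 103 101 101 100 104]
 [101 102 103 101  99  95  97  98  99  99 100 101 100 100]
 [101 101 101  92  84  84  87  88  89  90  95  99 100 101]
 [102 101  99  86  78  88  92 101  98  89  88  96 100 100]
 [102 101 100  91  85  89  90  98  99  98  91  96 101 100]
 [101 101 101  97  92  87  88  92  95 101  99  99 102 102]
 [ 97 103 102 101  99  95  96  98 100 102 104 103 102 103]
 [ 90  99 103 102 101 101 101 102 102 104 105 104 102 102]
 [ 87  92 100 102 102 101 101 101 102 103 104 104 103 102]
 [ 94  86  93 100 102 102 101 101 101 102 104 104 103 103]]
pot [0.7003 0.1311 0.044 ] cards [0.6511 0.2893 0.017 ] notes [0.3997 0.2196 0.015 ]
```

```bash
cat >> h.py <<'E'
from scipy.spatial.transform import Rotation as Ro
def go(x,y,z,yaw):
    "yaw: world angle (deg) of tool y, tool pointing down"
    s=ctrl.get_state();R=Ro.from_rotvec(s["tool_rot"]);a=np.radians(yaw)
    ty=np.array([np.cos(a),np.sin(a),0]);tz=np.array([0,0,-1.]);G=Ro.from_matrix(np.c_[np.cross(ty,tz),ty,tz])
    print("t",round(s["time"],2),"pos",s["position"].round(4),"travel",(R.inv().apply(np.array([x,y,z])-s["position"])).round(4),"turn",(R.inv()*G).as_rotvec(degrees=True).round(2),"F",s["ft_force"].round(1),"w",round(s["grip_width"]*87,1),"j",s["joint_positions"].round(2))
E
python3 -c "
from h import *
go(.450,.299,.15,0)"
```

```text
t 0.1 pos [0.2463 0.601  0.2356] travel [-0.303  -0.2021  0.086 ] turn [-8.000e-02  6.000e-02  6.773e+01] F [ 0.1 -0.8  0.7] w 87.0 j [-1.17  0.32 -0.07  1.45  0.02  1.37 -0.06]
```

Call:
step_arm(commands=[{"travel":[-0.06,-0.04,0.017],"turn":[0,0,8]},{"travel":[-0.12,-0.08,0.034],"turn":[0,0,16]},{"travel":[-0.16,-0.105,0.05],"turn":[0,0,24]},{"travel":[-0.2,-0.13,0.06],"turn":[0,0,32]},{"travel":[-0.24,-0.16,0.07],"turn":[0,0,40]}], gripper=0.6)

```text
time: 0.6
position: [0.3836, 0.3989, 0.1759]
tool_rot: [-1.632, -2.684, 0.001]
ft_force: [1.2, 0.1, -0.1]
grip_width: 0.651
grip_force: 0.0
```

```bash
python3 -c "
from h import *
go(.450,.299,.12,0)"
```

```text
t 0.6 pos [0.3836 0.3989 0.1759] travel [-0.1192  0.013   0.0559] turn [-3.00e-02  2.00e-02  2.74e+01] F [ 1.2  0.1 -0.1] w 56.7 j [-0.97  0.15  0.13  1.78 -0.02  1.21 -0.36]
```

Call:
step_arm(commands=[{"travel":[-0.03,0.003,0.01],"turn":[0,0,8]},{"travel":[-0.06,0.006,0.02],"turn":[0,0,16]},{"travel":[-0.08,0.01,0.03],"turn":[0,0,24]},{"travel":[-0.09,0.01,0.04],"turn":[0,0,27]},{"travel":[-0.09,0.01,0.04],"turn":[0,0,27]}])

```text
time: 1.1
position: [0.4338, 0.3231, 0.1351]
tool_rot: [2.211, 2.231, -0.006]
ft_force: [-0.2, 0.8, 0.5]
grip_width: 0.6
grip_force: 0.0
```

```bash
python3 -c "
from h import *
go(.450,.299,.09,0)"
```

```text
t 1.1 pos [0.4338 0.3231 0.1351] travel [-0.0241  0.0161  0.0451] turn [-0.12  0.17  0.52] F [-0.2  0.8  0.5] w 52.2 j [-0.9   0.17  0.23  1.85 -0.04  1.13 -0.65]
```

Call:
step_arm(commands=[{"travel":[-0.024,0.016,0.03],"turn":[0,0,0.5]},{"travel":[-0.024,0.016,0.03],"turn":[0,0,0.5]},{"travel":[-0.024,0.016,0.03],"turn":[0,0,0.5]}])

```text
time: 1.4
position: [0.4494, 0.3022, 0.1064]
tool_rot: [-2.216, -2.226, 0.002]
ft_force: [-0.2, 0.5, -0.0]
grip_width: 0.599
grip_force: 0.0
```

Run:
```python
from h import *
go(.450,.299,.057,0)
a=ctrl.get_image("scene")[150:270,140:280,::-1];b=ctrl.get_image("top")[180:300,160:300,::-1]
f=lambda a:cv2.resize(cv2.convertScaleAbs(a,alpha=1.6),None,fx=2.8,fy=2.8,interpolation=cv2.INTER_CUBIC)
cv2.imwrite("pics/p1.png",np.hstack([f(a),f(b)]))
```

```text
t 1.4 pos [0.4494 0.3022 0.1064] travel [-0.0032  0.0006  0.0494] turn [-0.07  0.03  0.27] F [-0.2  0.5 -0. ] w 52.1 j [-0.86  0.2   0.25  1.88 -0.05  1.07 -0.59]
```

View pics/p1.png

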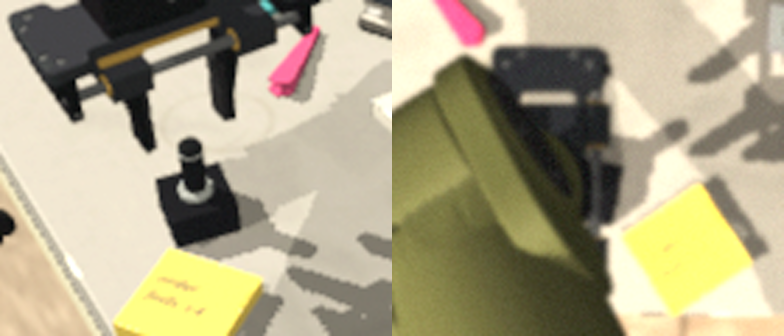

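The scene half shows the open fingers straddling the pin handle at crop (190,150). In the top half the arm hides the pin. The alignment looks good, so I'll descend and grip.

Call:
step_arm(commands=[{"travel":[-0.002,0.0,0.025],"turn":[0,0,0]},{"travel":[-0.002,0.0,0.048],"turn":[0,0,0]},{"travel":[-0.002,0.0,0.048],"turn":[0,0,0]},{"travel":[-0.002,0.0,0.048],"turn":[0,0,0]}])

```text
time: 1.9
position: [0.4499, 0.3012, 0.0596]
tool_rot: [-2.215, -2.227, -0.001]
ft_force: [0.1, 0.3, 0.9]
grip_width: 0.604
grip_force: 0.0
```

Call:
step_arm(commands=[{"travel":[0,0,0]},{"travel":[0,0,0]},{"travel":[0,0,0]},{"travel":[0,0,0]},{"travel":[0,0,0]}], gripper=0.1, force=25)

```text
$.commands[0]: bad value
```

```bash
python3 -c "
from h import *
go(.450,.299,.12,0)"
```

```text
t 1.9 pos [0.4499 0.3012 0.0596] travel [-0.0021  0.0002 -0.0604] turn [ 0.02 -0.04  0.31] F [0.1 0.3 0.9] w 52.5 j [-0.85  0.25  0.24  1.92 -0.07  0.97 -0.57]
```

Call:
step_arm(commands=[{"travel":[-0.001,0,0.002],"turn":[0,0,0]},{"travel":[-0.001,0,0.002],"turn":[0,0,0]},{"travel":[-0.001,0,0.002],"turn":[0,0,0]},{"travel":[-0.001,0,0.002],"turn":[0,0,0]},{"travel":[-0.001,0,0.002],"turn":[0,0,0]}], gripper=0.1, force=25)

```text
time: 2.4
position: [0.4502, 0.2992, 0.0571]
tool_rot: [2.217, 2.226, 0.001]
ft_force: [0.2, -0.5, -0.4]
grip_width: 0.237
grip_force: 0.0
```

Call:
step_arm(commands=[{"travel":[0,0,0],"turn":[0,0,0]},{"travel":[0,0,-0.03],"turn":[0,0,0]},{"travel":[0,0,-0.06],"turn":[0,0,0]},{"travel":[0,0,-0.06],"turn":[0,0,0]}])

```text
time: 2.8
position: [0.4525, 0.3008, 0.121]
tool_rot: [2.217, 2.225, 0.012]
ft_force: [0.9, 0.1, -0.3]
grip_width: 0.196
grip_force: 25.0
```

```bash
python3 -c "
from h import *
go(.5825,.1355,.12,0)"
```

```text
t 2.8 pos [0.4525 0.3008 0.121 ] travel [-0.1658  0.1294  0.0009] turn [ 0.34 -0.29  0.21] F [ 0.9  0.1 -0.3] w 17.0 j [-0.86  0.18  0.25  1.87 -0.05  1.09 -0.59]
```

Call:
step_arm(commands=[{"travel":[-0.03,0.023,0],"turn":[0,0,0]},{"travel":[-0.06,0.047,0],"turn":[0,0,0]},{"travel":[-0.09,0.07,0],"turn":[0,0,0]},{"travel":[-0.12,0.094,0],"turn":[0,0,0]},{"travel":[-0.15,0.117,0],"turn":[0,0,0]}])

```text
time: 3.3
position: [0.5679, 0.1482, 0.116]
tool_rot: [-2.217, -2.226, 0.001]
ft_force: [0.0, 0.4, 0.6]
grip_width: 0.2
grip_force: 25.0
```

Call:
step_arm(commands=[{"travel":[-0.014,0.012,0],"turn":[0,0,0]},{"travel":[-0.014,0.012,0],"turn":[0,0,0]},{"travel":[-0.014,0.012,0],"turn":[0,0,0]},{"travel":[-0.014,0.012,0],"turn":[0,0,0]}])

```text
time: 3.7
position: [0.5785, 0.1372, 0.1162]
tool_rot: [-2.214, -2.227, 0.001]
ft_force: [0.6, 0.9, -0.6]
grip_width: 0.202
grip_force: 25.0
```

```bash
python3 -c "
from h import *
go(.5825,.1355,.085,0)"
```

```text
t 3.7 pos [0.5785 0.1372 0.1162] travel [-0.0018  0.004   0.0312] turn [-0.08 -0.04  0.35] F [ 0.6  0.9 -0.6] w 17.5 j [-0.6   0.3   0.38  1.75 -0.12  1.11 -0.17]
```

Call:
step_arm(commands=[{"travel":[-0.002,0.004,0.015],"turn":[0,0,0.3]},{"travel":[-0.002,0.004,0.028],"turn":[0,0,0.3]},{"travel":[-0.002,0.004,0.028],"turn":[0,0,0.3]},{"travel":[-0.002,0.004,0.028],"turn":[0,0,0.3]},{"travel":[-0.002,0.004,0.028],"turn":[0,0,0.3]}])

```text
time: 4.2
position: [0.5838, 0.1337, 0.0889]
tool_rot: [2.223, 2.22, 0.0]
ft_force: [-0.3, -0.3, 0.6]
grip_width: 0.196
grip_force: 25.0
```

Run:
```python
from h import *
go(.5825,.1355,.055,0)
a=ctrl.get_image("scene")[:,:,::-1];cv2.imwrite("pics/s2.png",a);b=ctrl.get_image("top")[:,:,::-1];cv2.imwrite("pics/t2.png",b)
f=lambda a:cv2.resize(cv2.convertScaleAbs(a,alpha=1.6),None,fx=5,fy=5,interpolation=cv2.INTER_CUBIC)
cv2.imwrite("pics/p2.png",np.hstack([f(a[195:285,270:350]),f(b[145:235,265:345])]))
```

```text
t 4.2 pos [0.5838 0.1337 0.0889] travel [ 0.0018 -0.0013  0.0339] turn [ 0.02 -0.01 -0.07] F [-0.3 -0.3  0.6] w 17.0 j [-0.58  0.34  0.38  1.76 -0.14  1.06 -0.16]
```

View pics/p2.png

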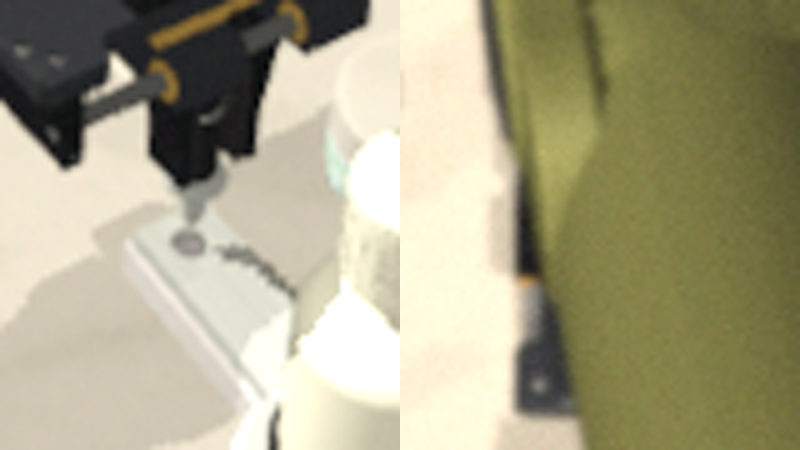

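Run:
```python
from h import *
f=lambda x,y:(270+(x+.5)/5-.5,195+(y+.5)/5-.5)
print("tip",onz("scene",f(190,224),.037),"collar",onz("scene",f(202,181),.0625),"hole",onz("scene",f(189,242.5),.025))
for z in(.025,.037,.0625): print(proj("scene",np.array([.583,.135,z])))
g=cv2.imread("pics/s2.png")[225:250,300:320].sum(2)//3
print(g)
```

```text
tip [0.58186593 0.13435274 0.037     ] collar [0.5839357  0.13139681 0.0625    ] hole [0.58272745 0.13527109 0.025     ]
(np.float64(307.5920083624847), np.float64(243.12995312492467))
(np.float64(307.87821047587516), np.float64(238.96694150655355))
(np.float64(308.50454635184525), np.float64(229.85644439045075))
[[ 18  15  13  16  15  15  14  12  16  18  16  15  13  53  79  58  19  17
   17  14]
 [ 57  14  14  16  16  16  14  12  17  16  16  14  15  63 108 103  58  45
   67  72]
 [107  59  16  15  16  18  13  12  16  17  15  14  14  58 106 116  93  91
  105 109]
 [134 108  58  14  16  16  14  13  16  18  15  14  14  60  90 109 112 113
  117 118]
 [142 136 111  63  14  15  13  13  17  17  15  13  30  70  83 101 115 117
  117 118]
 [142 142 134 106  57  15  13  12  16  17  13  30  61  80  83  98 113 118
  118 118]
 [141 142 137 127  88  26  12  21  45  53  61  70  81  85  85 105 117 119
  119 119]
 [141 141 139 129 107  75  47  58  74  79  84  84  85  84  92 111 120 120
  120 120]
 [141 141 141 132 118  98  82  87  90  88  87  86  84  90 106 119 122 121
  120 120]
 [142 142 142 139 13
[... 640 characters left out ...]
 129 124
  122 121]
 [136 135 135 132 108  87  86  88  87  86 106 132 136 134 134 133 133 129
  123 122]
 [136 136 135 128 100  83  89  92  96  94  93 123 137 135 134 133 121 125
  129 124]
 [134 136 135 131 113  95  92  95  97  96  91 123 126 113 110 110  95 102
  109 104]
 [129 135 136 134 129 115  98  92  93  93 101 128 127 118 100  83  83  83
   83  82]
 [121 131 136 136 134 130 122 116 113 119 127 135 136 136 111  84  82  84
   84  86]
 [122 124 133 136 135 134 134 132 131 135 138 139 138 136 125 119 119 118
  101  87]
 [133 121 126 133 136 134 134 134 135 136 137 138 139 136 136 138 137 137
  127 120]
 [145 129 120 128 134 136 135 134 135 135 136 138 138 137 136 137 138 136
  137 137]]
```

The crop shows the pin tip just above the tongue hole: shank centre near column 308.4 and hole at (307.3,243). The lateral error is about 1 mm, so I'll correct it and lower.

Call:
step_arm(commands=[{"travel":[0.0015,-0.001,0.0],"turn":[0,0,0]},{"travel":[0.0015,-0.001,0.005],"turn":[0,0,0]},{"travel":[0.0015,-0.001,0.01],"turn":[0,0,0]},{"travel":[0.0015,-0.001,0.015],"turn":[0,0,0]},{"travel":[0.0015,-0.001,0.018],"turn":[0,0,0]}])

```text
time: 4.8
position: [0.5823, 0.1349, 0.07]
tool_rot: [-2.223, -2.22, 0.001]
ft_force: [-0.4, -0.9, -0.7]
grip_width: 0.199
grip_force: 25.0
```

```bash
python3 -c "
from h import *
go(.5825,.1355,.054,0);print(ctrl.get_state()['torque'])"
```

```text
t 4.8 pos [0.5823 0.1349 0.07  ] travel [0.0006 0.0002 0.016 ] turn [-0.05  0.02 -0.08] F [-0.4 -0.9 -0.7] w 17.3 j [-0.58  0.36  0.37  1.78 -0.15  1.03 -0.16]
[-0.11954921  0.01348637 -0.02484877]
```

No contact at all and the tip is inside the tongue, so I'll continue.

Call:
step_arm(commands=[{"travel":[0,0,0.004],"turn":[0,0,0]},{"travel":[0,0,0.008],"turn":[0,0,0]},{"travel":[0,0,0.012],"turn":[0,0,0]},{"travel":[0,0,0.014],"turn":[0,0,0]},{"travel":[0,0,0.015],"turn":[0,0,0]}])

```text
time: 5.3
position: [0.5828, 0.1347, 0.0556]
tool_rot: [2.223, 2.219, -0.0]
ft_force: [0.2, -0.4, -0.8]
grip_width: 0.198
grip_force: 25.0
```

Run:
```python
from h import *
go(.5825,.1355,.054,0)
a=ctrl.get_image("scene")[:,:,::-1]
cv2.imwrite("pics/p3.png",cv2.resize(cv2.convertScaleAbs(a[195:285,270:350],alpha=1.6),None,fx=5,fy=5,interpolation=cv2.INTER_CUBIC))
```

```text
t 5.3 pos [0.5828 0.1347 0.0556] travel [ 0.0008 -0.0003  0.0016] turn [ 0.01  0.02 -0.09] F [ 0.2 -0.4 -0.8] w 17.3 j [-0.58  0.38  0.37  1.79 -0.16  1.   -0.15]
```

View pics/p3.png

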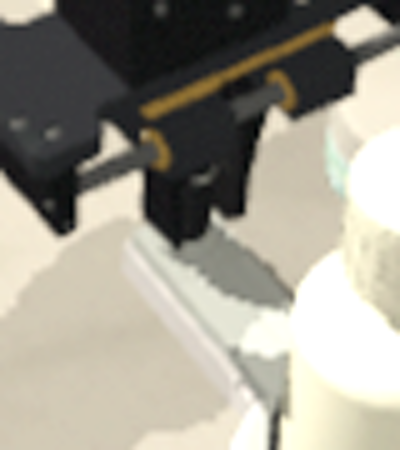

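The pin is almost home, with its collar near the tongue and hidden by the fingers at about (185,240). I'll press a few millimetres more until there is contact.

Call:
step_arm(commands=[{"travel":[0,0,0.001],"turn":[0,0,0]},{"travel":[0,0,0.002],"turn":[0,0,0]},{"travel":[0,0,0.003],"turn":[0,0,0]}])

```text
time: 5.65
position: [0.5836, 0.1348, 0.0539]
tool_rot: [2.222, 2.219, 0.002]
ft_force: [-0.3, -2.6, 8.1]
grip_width: 0.201
grip_force: 25.0
```

Contact at 8 N at the expected height means the collar is seated. I'll release and rise.

Call:
step_arm(commands=[{"travel":[0,0,-0.001],"turn":[0,0,0]},{"travel":[0,0,-0.001],"turn":[0,0,0]},{"travel":[0,0,-0.001],"turn":[0,0,0]},{"travel":[0,0,-0.001],"turn":[0,0,0]},{"travel":[0,0,-0.001],"turn":[0,0,0]}], gripper=0.45)

```text
time: 6.15
position: [0.5824, 0.1353, 0.0536]
tool_rot: [-2.222, -2.22, 0.0]
ft_force: [0.1, -0.4, 0.6]
grip_width: 0.441
grip_force: 0.0
```

Call:
step_arm(commands=[{"travel":[0,0,-0.03],"turn":[0,0,0]},{"travel":[0,0,-0.07],"turn":[0,0,0]},{"travel":[0,0,-0.11],"turn":[0,0,0]},{"travel":[0,0,-0.15],"turn":[0,0,0]},{"travel":[0,0,-0.18],"turn":[0,0,0]}])

```text
time: 6.65
position: [0.5832, 0.1352, 0.2367]
tool_rot: [2.222, 2.219, 0.004]
ft_force: [0.1, 0.8, -0.2]
grip_width: 0.447
grip_force: 0.0
```

Run:
```python
from h import *
go(.578,.011,.22,0)
f=lambda a:cv2.resize(cv2.convertScaleAbs(a,alpha=1.6),None,fx=5,fy=5,interpolation=cv2.INTER_CUBIC)
a=ctrl.get_image("scene")[:,:,::-1];cv2.imwrite("pics/s4.png",a)
cv2.imwrite("pics/p4.png",f(a[195:315,270:390]))
```

```text
t 6.65 pos [0.5832 0.1352 0.2367] travel [-0.1242 -0.0051  0.0165] turn [ 0.15 -0.07 -0.08] F [ 0.1  0.8 -0.2] w 38.9 j [-0.61  0.21  0.4   1.6  -0.08  1.34 -0.21]
```

View pics/p4.png

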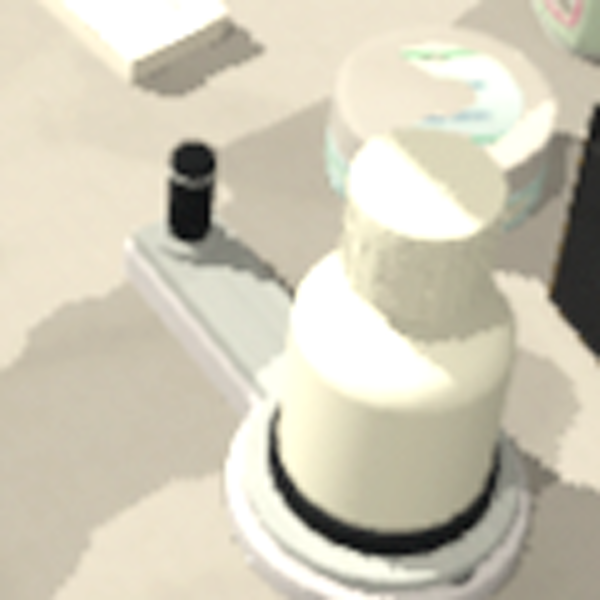

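The pin stands upright and home in the tongue hole, handle at crop (192,190) with the collar flat. The cap top's centre is at crop (427,186). Next is the cap.

Call:
step_arm(commands=[{"travel":[-0.03,-0.001,0],"turn":[0,0,0]},{"travel":[-0.06,-0.002,0],"turn":[0,0,0]},{"travel":[-0.09,-0.003,0],"turn":[0,0,0]},{"travel":[-0.115,-0.004,0.005],"turn":[0,0,0]},{"travel":[-0.124,-0.005,0.01],"turn":[0,0,0]}], gripper=0.85)

```text
time: 7.2
position: [0.5773, 0.0075, 0.2237]
tool_rot: [2.227, 2.214, -0.001]
ft_force: [0.4, 0.4, 0.3]
grip_width: 0.801
grip_force: 0.0
```

Call:
step_arm(commands=[{"travel":[0,0,0],"turn":[0,0,0]},{"travel":[0,0,0],"turn":[0,0,0]},{"travel":[0,0,0],"turn":[0,0,0]}])

```text
time: 7.5
position: [0.5776, 0.0133, 0.2237]
tool_rot: [-2.219, -2.223, -0.001]
ft_force: [0.6, -0.6, 0.2]
grip_width: 0.849
grip_force: 0.0
```

Run:
```python
from h import *
p=(270+427.5/5-.5,195+186.5/5-.5);print(onz("scene",p,.171))
go(.578,.011,.16,0)
```

```text
[0.57567465 0.00858987 0.171     ]
t 7.5 pos [0.5776 0.0133 0.2237] travel [-0.0024  0.0004  0.0637] turn [-0.   -0.04  0.09] F [ 0.6 -0.6  0.2] w 73.8 j [-0.48  0.18  0.47  1.67 -0.08  1.31  0.  ]
```

Call:
step_arm(commands=[{"travel":[-0.0025,0,0.03],"turn":[0,0,0]},{"travel":[-0.0025,0,0.055],"turn":[0,0,0]},{"travel":[-0.0025,0,0.064],"turn":[0,0,0]},{"travel":[-0.0025,0,0.064],"turn":[0,0,0]},{"travel":[-0.0025,0,0.064],"turn":[0,0,0]}])

```text
time: 8.0
position: [0.5782, 0.0092, 0.1608]
tool_rot: [2.221, 2.22, 0.002]
ft_force: [-0.5, 0.7, 0.0]
grip_width: 0.852
grip_force: 0.0
```

```bash
python3 -c "
from h import *
go(.578,.0105,.16,0)"
```

```text
t 8.0 pos [0.5782 0.0092 0.1608] travel [ 0.0013 -0.0002  0.0008] turn [ 0.08 -0.01 -0.02] F [-0.5  0.7  0. ] w 74.1 j [-0.47  0.23  0.47  1.75 -0.11  1.19  0.03]
```

Close on the cap with a firm grip.

Call:
step_arm(commands=[{"travel":[0.001,0,0.001],"turn":[0,0,0]},{"travel":[0.001,0,0.001],"turn":[0,0,0]},{"travel":[0.001,0,0.001],"turn":[0,0,0]},{"travel":[0.001,0,0.001],"turn":[0,0,0]},{"travel":[0.001,0,0.001],"turn":[0,0,0]}], gripper=0.4, force=40)

```text
time: 8.5
position: [0.578, 0.0096, 0.1593]
tool_rot: [2.222, 2.219, 0.002]
ft_force: [1.2, 0.5, 0.9]
grip_width: 0.562
grip_force: 40.0
```

```bash
python3 -c "
from h import *
go(.578,.0105,.155,0)"
```

```text
t 8.5 pos [0.578  0.0096 0.1593] travel [ 0.0009 -0.      0.0043] turn [ 0.08 -0.01 -0.08] F [1.2 0.5 0.9] w 48.9 j [-0.47  0.23  0.47  1.75 -0.11  1.19  0.03]
```

Call:
step_arm(commands=[{"travel":[0,0,0.002],"turn":[0,0,0]},{"travel":[0,0,0.004],"turn":[0,0,0]},{"travel":[0,0,0.006],"turn":[0,0,0]},{"travel":[0,0,0.006],"turn":[0,0,0]}])

```text
time: 8.9
position: [0.5781, 0.0096, 0.1542]
tool_rot: [2.223, 2.219, 0.002]
ft_force: [-2.5, 0.6, 8.8]
grip_width: 0.56
grip_force: 40.0
```

Call:
step_arm(commands=[{"travel":[0,0,0.0005],"turn":[0,0,-4]},{"travel":[0,0,0.0005],"turn":[0,0,-9]},{"travel":[0,0,0.0005],"turn":[0,0,-14]},{"travel":[0,0,0.0005],"turn":[0,0,-19]},{"travel":[0,0,0.0005],"turn":[0,0,-24]}])

```text
time: 9.4
position: [0.5791, 0.0098, 0.1545]
tool_rot: [1.707, 2.634, 0.005]
ft_force: [-0.6, 0.7, 9.3]
grip_width: 0.56
grip_force: 40.0
```

```bash
python3 -c "
from h import *
go(.578,.0105,.154,90);print(ctrl.get_state()['torque'])"
```

```text
t 9.4 pos [0.5791 0.0098 0.1545] travel [ 0.0011 -0.0007  0.0005] turn [  0.18   0.17 -65.88] F [-0.6  0.7  9.3] w 48.7 j [-0.42  0.23  0.42  1.75 -0.1   1.17  0.44]
[-0.00370922  0.1132796  -0.03922745]
```

Call:
step_arm(commands=[{"travel":[0,0,0],"turn":[0,0,-6]},{"travel":[0,0,0],"turn":[0,0,-12]},{"travel":[0,0,0],"turn":[0,0,-18]},{"travel":[0,0,0],"turn":[0,0,-25]},{"travel":[0,0,0],"turn":[0,0,-32]}])

```text
time: 9.9
position: [0.5792, 0.0098, 0.1545]
tool_rot: [0.912, 3.002, 0.003]
ft_force: [0.1, -0.3, 8.5]
grip_width: 0.558
grip_force: 40.0
```

Call:
step_arm(commands=[{"travel":[0,0,0],"turn":[0,0,-7]},{"travel":[0,0,0],"turn":[0,0,-14]},{"travel":[0,0,0],"turn":[0,0,-21]},{"travel":[0,0,0],"turn":[0,0,-28]},{"travel":[0,0,0],"turn":[0,0,-32]}])

```text
time: 10.4
position: [0.5792, 0.0098, 0.1546]
tool_rot: [0.051, 3.137, 0.002]
ft_force: [-0.0, -0.4, 7.8]
grip_width: 0.56
grip_force: 40.0
```

Run:
```python
from h import *
go(.578,.0105,.154,90);print(ctrl.get_state()['torque'])
a=ctrl.get_image("scene")[:,:,::-1]
cv2.imwrite("pics/p5.png",cv2.resize(cv2.convertScaleAbs(a[150:310,240:440],alpha=1.6),None,fx=3.5,fy=3.5,interpolation=cv2.INTER_CUBIC))
```

```text
t 10.4 pos [0.5792 0.0098 0.1546] travel [0.0012 0.0007 0.0006] turn [ 0.06  0.26 -1.86] F [-0.  -0.4  7.8] w 48.7 j [-0.32  0.22  0.29  1.75 -0.07  1.17  1.53]
[ 0.06770428 -0.02239969 -0.04072602]
```

View pics/p5.png

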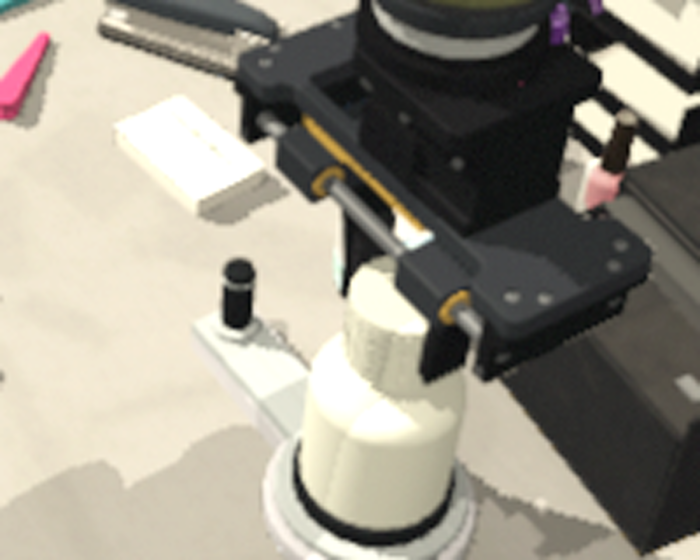

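The pin and tongue are unmoved at crop (238,300), and the fingers hold the cap after a turn of about 88°. I'll lift gently and watch the force.

Call:
step_arm(commands=[{"travel":[0,0,-0.003],"turn":[0,0,0]},{"travel":[0,0,-0.006],"turn":[0,0,0]},{"travel":[0,0,-0.009],"turn":[0,0,0]},{"travel":[0,0,-0.012],"turn":[0,0,0]}])

```text
time: 10.85
position: [0.5779, 0.0099, 0.1641]
tool_rot: [0.057, 3.14, 0.001]
ft_force: [3.1, 1.2, -2.2]
grip_width: 0.559
grip_force: 40.0
```

Call:
step_arm(commands=[{"travel":[0,0,-0.005],"turn":[0,0,0]},{"travel":[0,0,-0.012],"turn":[0,0,0]},{"travel":[0,0,-0.02],"turn":[0,0,0]},{"travel":[0,0,-0.03],"turn":[0,0,0]},{"travel":[0,0,-0.04],"turn":[0,0,0]}])

```text
time: 11.35
position: [0.5769, 0.0092, 0.2052]
tool_rot: [-0.058, -3.14, 0.0]
ft_force: [0.1, 0.4, -0.6]
grip_width: 0.559
grip_force: 40.0
```

```bash
python3 -c "
from h import *
go(.578,.0105,.249,90)"
```

```text
t 11.35 pos [0.5769 0.0092 0.2052] travel [-0.001   0.0014 -0.0438] turn [-0.02 -0.06 -2.1 ] F [ 0.1  0.4 -0.6] w 48.6 j [-0.32  0.18  0.29  1.69 -0.06  1.28  1.52]
```

Call:
step_arm(commands=[{"travel":[-0.001,0.001,-0.015],"turn":[0,0,0]},{"travel":[-0.001,0.001,-0.03],"turn":[0,0,0]},{"travel":[-0.001,0.001,-0.04],"turn":[0,0,0]},{"travel":[-0.001,0.001,-0.044],"turn":[0,0,0]},{"travel":[-0.001,0.001,-0.044],"turn":[0,0,0]}])

```text
time: 11.85
position: [0.5788, 0.0105, 0.2491]
tool_rot: [0.057, 3.14, 0.0]
ft_force: [0.4, 0.1, -0.8]
grip_width: 0.56
grip_force: 40.0
```

Call:
step_arm(commands=[{"travel":[0,0,0],"turn":[0,0,0]},{"travel":[0,0,0],"turn":[0,0,0]},{"travel":[0,0,0],"turn":[0,0,0]},{"travel":[0,0,0],"turn":[0,0,0]},{"travel":[0,0,0],"turn":[0,0,0]}])

```text
time: 12.35
position: [0.5784, 0.0105, 0.2481]
tool_rot: [-0.057, -3.141, 0.0]
ft_force: [0.3, 0.5, -0.2]
grip_width: 0.561
grip_force: 40.0
```

Run:
```python
from h import *
go(.578,.0105,.249,90)
a=ctrl.get_image("scene")[:,:,::-1]
cv2.imwrite("pics/p6.png",cv2.resize(cv2.convertScaleAbs(a[110:310,240:440],alpha=1.6),None,fx=3,fy=3,interpolation=cv2.INTER_CUBIC))
print(proj("scene",np.array([.578,.0105,.221])),proj("scene",np.array([.578,.0105,.151])))
```

```text
t 12.35 pos [0.5784 0.0105 0.2481] travel [ 0.0004 -0.0001 -0.0009] turn [-0.   -0.02 -2.08] F [ 0.3  0.5 -0.2] w 48.8 j [-0.32  0.16  0.29  1.63 -0.05  1.36  1.51]
(np.float64(359.33731443034657), np.float64(207.2092431276177)) (np.float64(353.85990660563925), np.float64(239.1863742424772))
```

View pics/p6.png

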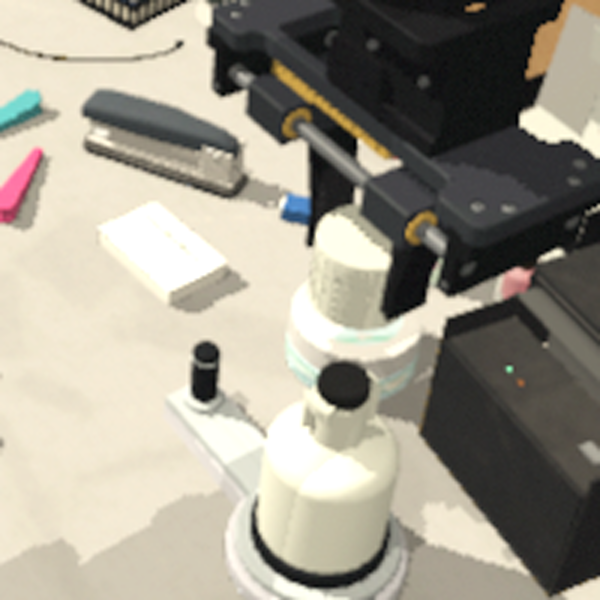

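The cap is held level above the open mouth: the mouth is at crop (344,385) and the cap's rim centre is near the predicted (358,292). The pin is still seated at (205,385). I'll hand in.

```bash
python3 -c "
from bench import ctrl
print(ctrl.close_job())"
```

```text
the job is handed in; nothing more can be done
None
```

The job is handed in at about 12.4 s: the pin is seated in the tongue and arm, and the cap is off, gripped level about 7 cm above the bottle's mouth. The pot, cards and notes were not touched at any point I could see.

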